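Load the specimen carrier into the microscope's bay and start the scan

TASK

Push the round steel specimen carrier along the bench with your fingertips, in through the narrow gap between the two black posts, until it rests against the grey stop block behind them. Then press the green button on top of the block fully down and come away. Only push: do not lift or tip the carrier, press the button only once the carrier is home, and leave everything else on the bench where it stands.

Things in the scene. Friction and masses are not known exactly. Their poses are not given: they have to be found in the camera images.
- carrier: loose round steel disc, 64 mm across and 26 mm high, on it a black resin mount (40 mm across, 10 mm high, copper square on top), 36 mm high in all; about 0.4 kg (0.25 to 0.6), slides flat on the bench. Origin at the centre of its underside, z up; its yaw means nothing.
- bay: the loading bay, fixed to the bench. Origin on the bench midway between its two upright black posts; +x: level direction in which the carrier is pushed in; y from post to post; z up. Posts 30 mm across, 45 mm high, centred at y = +-50 mm: the gap is 70 mm wide. Behind them side rails 18 mm high, inner faces y = +-46 mm, from x = 7 to 107 mm. The bench before and between them is flat and free.
- bay_home (a point): point on the bench at x = 75, y = 0 mm of the bay, in a flat blue ring: centre of the carrier when it is home, its edge against the stop block. The grey stop block (75 mm along x, 150 mm wide, 45 mm high, fixed) has its flat front face at x = 107 mm of the bay.
- scan_top (a point): centre of the top face of the green push button, 32 mm across, which stands on the middle of the stop block (at x = 147, y = 0 mm of the bay) in a black housing and points up
- scan (a joint): travel of the green button: 0 when out, 0.006 m when fully down; sprung, about 5 N to press fully; it comes back when let go
- mount_red: loose red resin specimen mount, disc 32 across and 22 high; sizes in mm; not part of the job, stays where it is. Origin at the middle of the underside
- mount_blue: loose blue resin specimen mount, disc 32 across and 22 high; sizes in mm; not part of the job, stays where it is. Origin at the middle of the underside
- etchant: closed amber jar, 52 across and 85 high; sizes in mm; not part of the job, stays where it is. Origin at the middle of the underside
- dish: small open glass dish, 72 across and 18 high; sizes in mm; not part of the job, stays where it is. Origin at the middle of the underside
- slidebox: yellow plastic slide box, 85 x 70 x 35 high; sizes in mm; not part of the job, stays where it is. Origin at the middle of the underside
- brush: loose flat brush with a wooden handle, about 200 long and 42 wide, lying flat; sizes in mm; not part of the job, stays where it is. Origin at the underside near its middle, x along it to the bristles
- mouse: black computer mouse, 105 x 60 x 31 high, on a round pad 3 thick; sizes in mm; not part of the job, stays where it is. Origin at the middle of the underside
Mind the look-alikes: they are no part of the job. Leave any purple or red look-alike of the carrier alone.

How it is judged:
By the outcome, as a careful person would: the job done as asked, in the order asked, and still so for the second after the job is handed in, with the robot touching nothing.
It also fails if it takes over 58 s, if anything falls off the work surface, if the arm or the gripper's body presses on something with over 40 N, if the wrist force passes 120 N, or if a joint passes its speed limit or range.

ROBOT

A 6-joint arm with a two-finger parallel gripper is mounted at the origin on the work surface. World frame = base frame: x ahead of the robot, y to its left, z up, the work surface at z = 0. Lengths are in m, angles in rad, forces in N, time in s.
With the tool pointing down it reaches from about 0.35 to 1 m from the base axis. Payload 7.1 kg.
Tool frame: the origin (TCP) lies at the very end of the fingers, on their centre line; the grasp point (between the pads) lies 19 mm behind it; z points along the fingers, y is the line along which they close (so a half turn about z gives the same grasp; the last joint's range is limited). The gripper opens to 85 mm and grips with 20 to 120 N. Pads are 22 mm wide; open, the fingers measure 114 mm over their backs; the gripper's body (76 mm by 85 mm) begins 54 mm behind the grasp point. The pads swing forward as they close: fully open they stand 13 mm farther back than shut.
Start: joints at [-1.138, 0.423, 1.63, -0, 1.089, -0.019], TCP at [0.273, -0.562, 0.231] pointing down, gripper open.
Joint ranges: [-3, 3], [-0.9, 2.11], [0.09, 2.58], [-1.31, 4.45], [0.11, 2.69], [-2.54, 2.54]. Speed limits (rad/s): [2.39, 2.39, 3.01, 3.14, 3.14, 3.14].

INTERFACE

Orientations are given as [roll, pitch, yaw] about the fixed x, y, z axes, in that order (R = Rz(yaw) Ry(pitch) Rx(roll)).
In Python, from rig import get_obs, get_image, ctrl gives the robot as it stands.
- The arm moves only by the tool send_rows, never from a script. Its argument "moves" is a list that holds one entry, the list of rows, each a list of 5 numbers: the shift along the tool's x, y, z in mm, then the turn about the tool's z in degrees, then the gripper command: -1 is fully open, 1 is shut, values between are in proportion. In form: [[[tx, ty, tz, roll, grip], ...]]. A call has 1 to 10 rows; each row is the pose to reach, as a shift and turn from the pose commanded when the call began, along the tool's axes at that moment; what a row does not reach only later rows make up. A row lasts 1/10 s, in which the tool goes at most 50 mm and 8.59 degrees, less where a joint would pass 70% of its speed; a pose out of reach is approached as far as the arm can. A call with a gripper value outside its range is refused whole. The fingers move at their own pace and stop on an object; "newtons" is the grip in N (left out, the last holds). Time passes only in rows, so rows that repeat a pose let the fingers close. It gives the time, the measured TCP pose, the force, the opening and the grip force at its end, in the units of the state.
- get_obs(): the state, without advancing time (a new reading comes with each control period).
- get_image(name): name is "side" or "top" or "wrist"; returns a dict with "color" (420x560x3 uint8, blue, green, red), "fx", "fy", "cx", "cy" (pixels), "rvec" (rotation vector, rad) and "tvec" (3), from world to camera coordinates, as OpenCV has them; the wrist camera has in their place "tool_from_camera" (4x4, takes a point from camera to tool coordinates, whose origin is the TCP and whose axes are the flange's). Camera axes: x right, y down, z forward; pixel columns grow to the right and rows downward; lengths in m; the calibration is good to about 2 mm. A picture is of the moment at which its call begins: read the wrist's pose just before it. There is no depth.
- ctrl.close_job(): hands the job in; it is judged then, once.
The state is a dict: "time": time; "qpos": joint angles; "qvel": joint speeds; "effort": joint torques, N m; "position": TCP position; "ee_rot": TCP orientation; "wrist_force": force on the tool from outside, world axes, zero at the start; "torque": the same for the moment, N m; "width": finger opening in m; "grip_force": force on a finger pad.
Only numpy, scipy, OpenCV 4.12 (cv2) and the standard library are available. Lean on these libraries where they do the work, as an engineer would, in place of code of your own. Each camera call takes 0.05 s, during which the arm holds its last target. There are 200 camera calls.

## Working session

There is one attempt and no reset: what is moved stays moved. The work goes in short steps, Python scripts to look and compute and a tool call to move; the robot and the scene stay as the last step left them, time stands still between calls to the robot, and variables do not carry over. Pictures are saved under pics/ and viewed, at most 10 in all, crops included, and the job is handed in when it is done.

Besides the shell and the picture viewer there is one more tool, called after "Call:" as name(argument=value, ...) on one line, values as JSON. send_rows: Moves the arm, as the interface text tells. Its arguments: {"type":"object","properties":{"moves":{"type":"array"},"newtons":{"type":"number"}},"required":["moves"]}

```bash
mkdir -p pics; ls; python3 - <<'E'
from rig import get_obs,get_image
import cv2
print(get_obs())
for n in("top","side"):
    i=get_image(n);cv2.imwrite(f"pics/{n}0.png",i["color"]);print(n,{k:v for k,v in i.items() if k!="color"})
E
```

```text
pics
{'time': 0.0, 'qpos': array([-1.13799539e+00,  4.23824412e-01,  1.63071119e+00,  1.27294649e-05,
        1.08858940e+00, -1.90103559e-02]), 'qvel': array([ 0.00175339, -0.00123142,  0.00055465, -0.00046167,  0.00041748,
       -0.00034551]), 'effort': array([ 2.65503288e-03, -5.57371080e+01, -2.81741577e+01,  8.48182435e-05,
        7.29751933e-03,  6.02498872e-06]), 'position': array([ 0.27266021, -0.56177293,  0.23054762]), 'ee_rot': array([-3.14006080e+00, -4.03955180e-05,  4.51805346e-01]), 'wrist_force': array([-0.33779806, -0.03224772,  0.37690641]), 'torque': array([-0.02909375, -0.01882366, -0.05918486]), 'grip_force': 0.0, 'width': 0.08535110281753025}
top {'fx': 442.5656890990605, 'fy': 442.5656890990605, 'cx': 279.65253375450015, 'cy': 206.53340492568515, 'rvec': array([ 2.18323671, -2.19179163,  0.11093755]), 'tvec': array([0.01373188, 0.58549501, 1.37497772])}
side {'fx': 535.3481270673245, 'fy': 535.3481270673245, 'cx': 280.4243923924093, 'cy': 207.45715349479983, 'rvec': array([ 0.85264575, -2.61014506,  0.99838408]), 'tvec': array([0.47259063, 0.28900295, 1.18036101])}
```

View pics/top0.png

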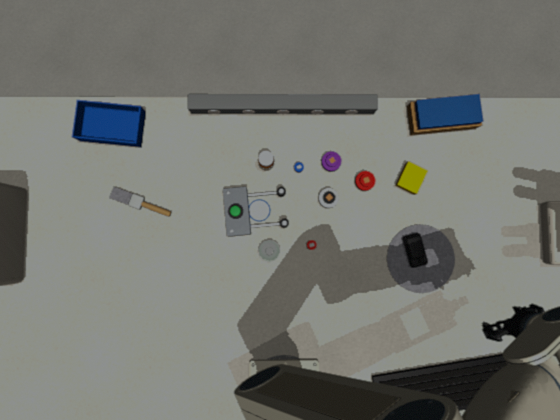

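View pics/side0.png

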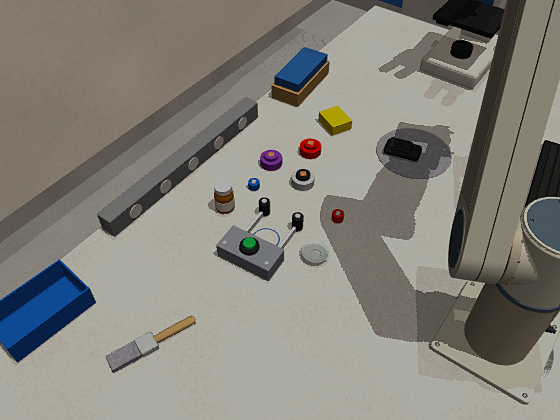

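Top view: the carrier (steel, black mount) is at about (328,198). The posts are at (281,191) and (284,223), the ring at (260,210) and the button at (236,211). The purple and red look-alikes are at (331,161) and (365,181). The side view agrees. Next I'll enlarge crops to get accurate pixel positions.

```bash
python3 - <<'E'
import cv2,numpy as np
t=cv2.imread("pics/top0.png");s=cv2.imread("pics/side0.png")
a=cv2.resize(t[140:260,215:350],None,fx=5,fy=5,interpolation=cv2.INTER_CUBIC)
b=cv2.resize(s[160:280,200:350],None,fx=5,fy=5,interpolation=cv2.INTER_CUBIC)
cv2.imwrite("pics/tc.png",a);cv2.imwrite("pics/sc.png",b)
E
cat > h.py <<'E'
import cv2,numpy as np
from rig import get_obs,get_image
def ray(c,uv,z):
    """world point at height z seen at pixel uv"""
    R=cv2.Rodrigues(c["rvec"])[0]
    d=R.T@[(uv[0]-c["cx"])/c["fx"],(uv[1]-c["cy"])/c["fy"],1]
    o=-R.T@c["tvec"]
    return o+d*(z-o[2])/d[2]
def proj(c,p):
    K=np.array([[c["fx"],0,c["cx"]],[0,c["fy"],c["cy"]],[0,0,1.]])
    return cv2.projectPoints(np.array(p,float).reshape(-1,3),c["rvec"],c["tvec"],K,None)[0].reshape(-1,2)
E
```

```text
(no output)
```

View pics/tc.png

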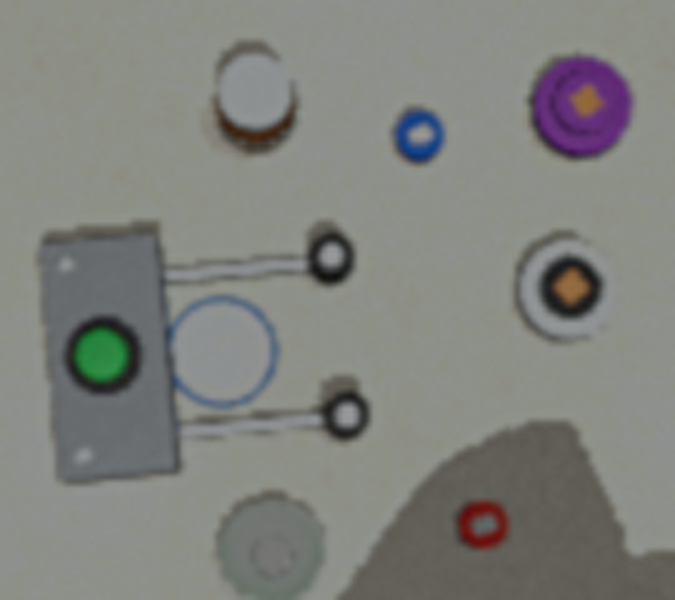

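View pics/sc.png

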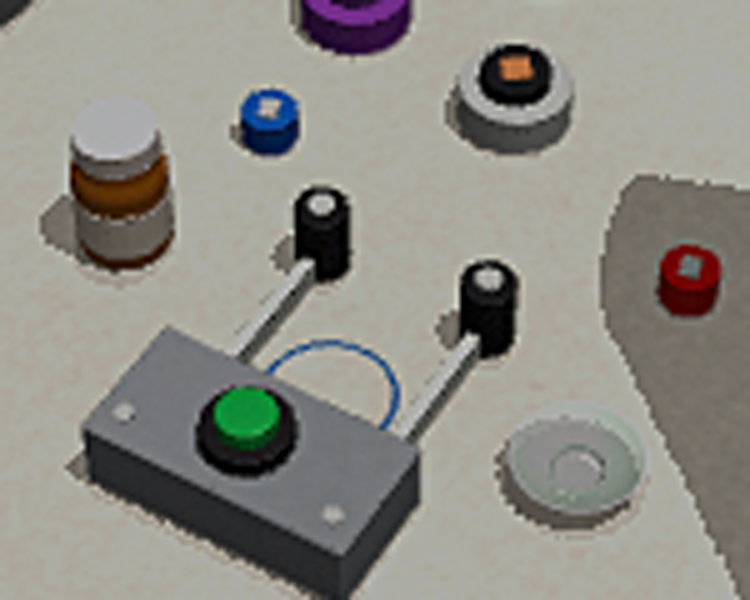

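Crop pixels from the top crop: posts (330,256) and (346,412), copper square (571,288), ring (222,352), button (102,355). From the side crop: posts (321,204) and (488,278), copper square (516,68), button (247,412).

```bash
python3 - <<'E'
from h import *
T=get_image("top");S=get_image("side")
pt=dict(p1=(330,256),p2=(346,412),car=(571,288),ring=(222,352),but=(102,355),blue=(419,134),red=(484,523),purp=(587,100),dish=(270,548))
ps=dict(p1=(321,204),p2=(488,278),car=(516,68),but=(247,412),blue=(269,105),red=(690,265))
z=dict(p1=.045,p2=.045,car=.036,ring=0,but=.065,blue=.022,red=.022,purp=.036,dish=.01)
P={}
def K(c):return np.array([[c["fx"],0,c["cx"]],[0,c["fy"],c["cy"]],[0,0,1.]])@np.c_[cv2.Rodrigues(c["rvec"])[0],c["tvec"]]
for k,(u,v) in pt.items():
    a=np.array([(u+.5)/5-.5+215,(v+.5)/5-.5+140]); r=ray(T,a,z[k]); P[k]=r
    line=[k,r.round(4)]
    if k in ps:
        b=np.array([(ps[k][0]+.5)/5-.5+200,(ps[k][1]+.5)/5-.5+160]); q=ray(S,b,z[k])
        X=cv2.triangulatePoints(K(T),K(S),a,b).ravel();X=X[:3]/X[3]
        line+=[q.round(4),X.round(4)]; P[k]=(r+q)/2
        if k=="but":P[k]=X
    print(*line)
m=(P["p1"]+P["p2"])[:2]/2; d=(P["p1"]-P["p2"])[:2]
print("gap",np.linalg.norm(d),"mid",m)
n=np.array([-d[1],d[0]])/np.linalg.norm(d); 
for v in ("ring","but"):
    w=P[v][:2]-m; print(v,w, np.linalg.norm(w),np.degrees(np.arctan2(w[1],w[0])))
print("n",n,np.degrees(np.arctan2(n[1],n[0])))
E
```

```text
p1 [0.6331 0.0086 0.045 ] [0.6356 0.0045 0.045 ] [0.6323 0.0087 0.0508]
p2 [ 0.5356 -0.0008  0.045 ] [ 0.5362 -0.0051  0.045 ] [ 0.5345 -0.0012  0.0499]
car [ 0.6135 -0.1432  0.036 ] [ 0.6158 -0.1464  0.036 ] [ 0.6132 -0.1425  0.0406]
ring [0.5766 0.0774 0.    ]
but [0.5701 0.149  0.065 ] [0.5709 0.1468 0.065 ] [0.5696 0.1486 0.0678]
blue [ 0.7141 -0.0491  0.022 ] [ 0.7168 -0.054   0.022 ] [ 0.7127 -0.0488  0.0287]
red [ 0.4664 -0.088   0.022 ] [ 0.4673 -0.0915  0.022 ] [ 0.4659 -0.0879  0.0263]
purp [ 0.7333 -0.155   0.036 ]
dish [0.4512 0.0468 0.01  ]
gap 0.09891627853376442 mid [0.58512592 0.00179108]
ring [-0.00852222  0.07560102] 0.07607984234730919 96.43159113234438
but [-0.01549991  0.14677771] 0.147593846805209 96.02816437948512
n [-0.09616624  0.99536529] 95.51844764240285
```

Bay axis heading is about 96°, post spacing measures 99 mm (100 expected) and ring distance 76 mm (75 expected). The carrier is 150 mm ahead of the posts and 14 mm off axis. I'll cradle it with two partly closed fingers, so I'm moving above a point behind it.

Call:
send_rows(moves=[[[40, -15, 0, -7, 0.34], [80, -30, 0, -14, 0.34], [120, -45, 0, -21, 0.34], [160, -60, 0, -28, 0.34], [200, -76, 0, -35, 0.34], [240, -91, 0, -42, 0.34], [280, -106, 10, -49, 0.34], [320, -121, 30, -56, 0.34], [360, -136, 50, -63, 0.34], [400, -151, 70, -70, 0.34]]])

```text
time: 1.2
position: [0.5678, -0.2503, 0.1607]
ee_rot: [3.141, 0.0, 1.679]
wrist_force: [-0.4, 0.5, -0.7]
width: 0.0286
grip_force: 0.0
```

Call:
send_rows(moves=[[[20, 25, 10, 0, 0.34], [40, 45, 20, 0, 0.34], [51, 59, 30, 0, 0.34], [51, 59, 40, 0, 0.34], [51, 59, 40, 0, 0.34], [51, 59, 40, 0, 0.34]]])

```text
time: 1.8
position: [0.6194, -0.1959, 0.1211]
ee_rot: [-3.141, -0.0, 1.673]
wrist_force: [-0.2, -0.1, 0.2]
width: 0.0282
grip_force: 0.0
```

```bash
python3 - <<'E'
from h import *
o=get_obs();print(o["position"],o["ee_rot"],o["width"])
w=get_image("wrist");print(w["tool_from_camera"].round(4),w["fx"],w["cx"],w["cy"])
np.savez("w1.npz",M=w["tool_from_camera"],p=o["position"],r=o["ee_rot"],K=[w["fx"],w["fy"],w["cx"],w["cy"]])
cv2.imwrite("pics/w1.png",w["color"])
E
```

```text
[ 0.61937009 -0.19593158  0.12109234] [-3.14054186e+00 -2.04613244e-04  1.67254071e+00] 0.02816553382124044
[[-4.000e-04 -9.515e-01 -3.076e-01  7.840e-02]
 [ 1.000e+00 -3.000e-04 -5.000e-04  1.000e-04]
 [ 4.000e-04 -3.076e-01  9.515e-01 -1.408e-01]
 [ 0.000e+00  0.000e+00  0.000e+00  1.000e+00]] 345.73159744426664 280.32271794462474 213.80536490786
```

View pics/w1.png

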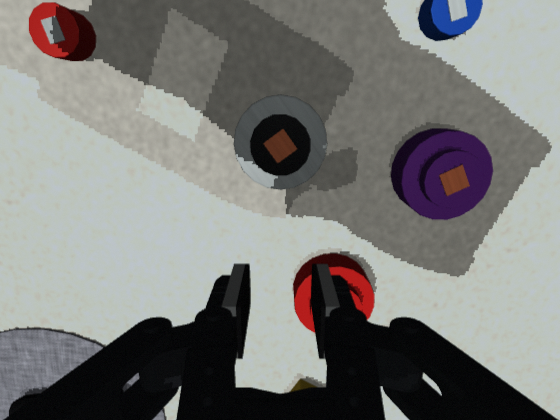

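Wrist view: the carrier's copper square is at (280,146), centred between the fingertips (240 and 318, row 265). The red look-alike is behind at about (334,290), so I'll check its clearance.

```bash
python3 - <<'E'
from h import *
from scipy.spatial.transform import Rotation as Ro
f=np.load("w1.npz");M=f["M"];R=Ro.from_euler("xyz",f["r"]).as_matrix();fx,fy,cx,cy=f["K"]
def W(u,v,z):
    d=R@M[:3,:3]@[(u-cx)/fx,(v-cy)/fy,1];o=R@M[:3,3]+f["p"]
    X=o+d*(z-o[2])/d[2]; return X.round(4),(R.T@(X-f["p"])).round(4)
for n,a in dict(copper=(280,146,.036),carL=(234,142,.026),carR=(327,142,.026),redtopfront=(340,281,.026),redR=(374,294,.026),redL=(294,294,.026),purp=(455,180,.036)).items(): print(n,*W(*a))
E
```

```text
copper [ 0.6138 -0.1448  0.036 ] [ 0.0514 -0.0002  0.0851]
carL [ 0.5829 -0.1465  0.026 ] [ 0.0529 -0.0311  0.0951]
carR [ 0.6451 -0.1401  0.026 ] [0.0529 0.0314 0.0951]
redtopfront [ 0.6699 -0.2429  0.026 ] [-0.0519  0.0456  0.095 ]
redR [ 0.6978 -0.2514  0.026 ] [-0.0631  0.0725  0.095 ]
redL [ 0.6362 -0.2577  0.026 ] [-0.0632  0.0105  0.0951]
purp [ 0.7319 -0.1552  0.036 ] [0.029  0.1162 0.085 ]
```

Call:
send_rows(moves=[[[0, 0, 40, 0, 0.34], [0, 0, 80, 0, 0.34], [0, 0, 100, 0, 0.34], [0, 0, 110, 0, 0.34], [0, 0, 110, 0, 0.34], [3, 0, 110, 0, 0.34], [6, 0, 110, 0, 0.34], [9, 0, 110, 0, 0.34], [12, 0, 110, 0, 0.34], [15, 0, 110, 0, 0.34]]])

```text
time: 2.85
position: [0.6194, -0.1805, 0.0123]
ee_rot: [3.14, 0.001, 1.674]
wrist_force: [-1.3, -4.3, 2.7]
width: 0.0278
grip_force: 2.1
```

Call:
send_rows(moves=[[[6, -1, 0, 0, 0.34], [12, -2, 0, 0, 0.34], [18, -3, 0, 0, 0.34], [24, -4, 0, 0, 0.34], [30, -5, 0, 0, 0.34], [36, -6, 0, 0, 0.34], [42, -7, 0, 0, 0.34], [48, -8, 0, 0, 0.34], [54, -9, 0, 0, 0.34], [60, -10, 0, 0, 0.34]]])

```text
time: 3.85
position: [0.603, -0.1211, 0.0117]
ee_rot: [3.14, 0.001, 1.674]
wrist_force: [1.2, -4.8, 4.9]
width: 0.0284
grip_force: 3.1
```

Call:
send_rows(moves=[[[6, -1, 0, 0, 0.34], [12, -2, 0, 0, 0.34], [18, -3, 0, 0, 0.34], [24, -3, 0, 0, 0.34], [30, -3, 0, 0, 0.34], [34, -3, 0, 0, 0.34], [34, -3, 0, 0, 0.34]]])

```text
time: 4.55
position: [0.5958, -0.087, 0.0113]
ee_rot: [-3.141, -0.0, 1.674]
wrist_force: [0.6, -2.2, 1.2]
width: 0.0281
grip_force: 0.9
```

```bash
python3 - <<'E'
from h import *
o=get_obs();print(o["position"],o["ee_rot"],o["width"],o["wrist_force"])
w=get_image("wrist")
np.savez("w2.npz",M=w["tool_from_camera"],p=o["position"],r=o["ee_rot"],K=[w["fx"],w["fy"],w["cx"],w["cy"]])
cv2.imwrite("pics/w2.png",w["color"])
E
```

```text
[ 0.59583209 -0.08701261  0.01125254] [-3.14113458e+00 -4.17270125e-04  1.67404637e+00] 0.028059988042876405 [ 0.63542694 -2.1951015   1.16314485]
```

View pics/w2.png

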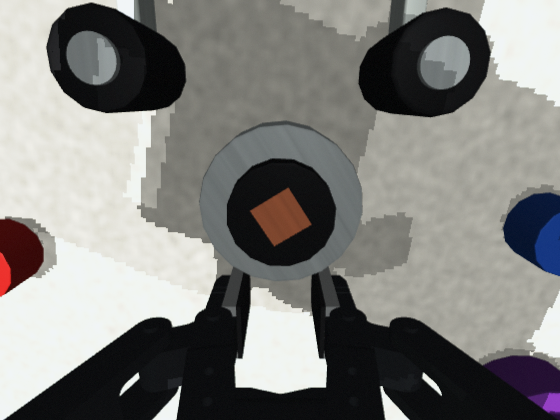

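The carrier sits in the cradle with its copper square at (280,217). The post caps are at (91,56) and (444,63), so their mid column is about 268 and I'm slightly right of centre. I'll work out the offset next.

```bash
python3 - <<'E'
from h import *
f=np.load("w2.npz");M=f["M"];fx,fy,cx,cy=f["K"]
def T(u,v,z):
    d=M[:3,:3]@[(u-cx)/fx,(v-cy)/fy,1];o=M[:3,3];zt=f["p"][2]-z
    return o+d*(zt-o[2])/d[2]
c=T(280,217,.036);a=T(91,56,.045);b=T(444,63,.045)
print(c,a,b,(a+b)/2,np.linalg.norm(a-b),"bay yaw err deg",np.degrees(np.arctan2(-(b-a)[0],(b-a)[1])))
E
```

```text
[ 3.97042931e-02 -8.75129902e-05 -2.47474562e-02] [ 0.09087315 -0.05366508 -0.03374746] [ 0.08899817  0.04674125 -0.03374746] [ 0.08993566 -0.00346191 -0.03374746] 0.10042383624597147 bay yaw err deg 1.0698106561159
```

Call:
send_rows(moves=[[[5, -1, 0, 0, 0.34], [10, -2, 0, 0, 0.34], [15, -3, 0, 0, 0.34], [21, -3.5, 0, 0, 0.34], [27, -3.5, 0, 0, 0.34], [33, -3.5, 0, 0, 0.34], [39, -3.5, 0, 0, 0.34], [45, -3.5, 0, 0, 0.34], [51, -3.5, 0, 0, 0.34], [57, -3.5, 0, 0, 0.34]]])

```text
time: 5.6
position: [0.5866, -0.031, 0.0112]
ee_rot: [-3.141, -0.0, 1.674]
wrist_force: [0.4, -1.1, -1.1]
width: 0.0283
grip_force: 0.9
```

Call:
send_rows(moves=[[[6, 0, 0, 0, 0.34], [12, 0, 0, 0, 0.34], [18, 0, 0, 0, 0.34], [24, 0, 0, 0, 0.34], [30, 0, 0, 0, 0.34], [36, 0, 0, 0, 0.34], [42, 0, 0, 0, 0.34], [48, 0, 0, 0, 0.34], [54, 0, 0, 0, 0.34], [60, 0, 0, 0, 0.34]]])

```text
time: 6.6
position: [0.5806, 0.0286, 0.0113]
ee_rot: [-3.142, 0.0, 1.674]
wrist_force: [-0.2, -1.3, -1.4]
width: 0.0282
grip_force: 0.8
```

Call:
send_rows(moves=[[[2, 0, 0, 0, 0.34], [4, 0, 0, 0, 0.34], [5, 0, 0, 0, 0.34], [6, 0, 0, 0, 0.34]]])

```text
time: 7.0
position: [0.5801, 0.034, 0.0114]
ee_rot: [3.141, 0.0, 1.673]
wrist_force: [-0.1, -1.9, -0.8]
width: 0.0281
grip_force: 0.9
```

Call:
send_rows(moves=[[[1, 0, 0, 0, 0.34], [2, 0, 0, 0, 0.34], [2, 0, 0, 0, 0.34], [3, 0, 0, 0, 0.34], [3, 0, 0, 0, 0.34], [3, 0, 0, 0, 0.34]]])

```text
time: 7.6
position: [0.5798, 0.0371, 0.0113]
ee_rot: [3.142, -0.0, 1.674]
wrist_force: [-0.5, -1.4, -0.7]
width: 0.0281
grip_force: 0.7
```

Call:
send_rows(moves=[[[1, 0, 0, 0, 0.34], [1, 0, 0, 0, 0.34], [2, 0, 0, 0, 0.34], [2, 0, 0, 0, 0.34]]])

```text
time: 8.0
position: [0.5798, 0.0379, 0.0114]
ee_rot: [3.141, 0.001, 1.674]
wrist_force: [1.8, -10.3, -0.4]
width: 0.028
grip_force: 4.4
```

Force rose to 10 N and motion stalled, so the carrier is against the stop. I'll back off, rise and check.

Call:
send_rows(moves=[[[-3, 0, 0, 0, 0.34], [-7, 0, 0, 0, 0.34], [-11, 0, 0, 0, 0.34], [-11, 0, 0, 0, 0.34], [-11, 0, -20, 0, 0.34], [-11, 0, -50, 0, 0.34], [-11, 0, -90, 0, 0.34], [-11, 0, -120, 0, 1], [-11, 0, -120, 0, 1], [-11, 0, -120, 0, 1]]])

```text
time: 9.0
position: [0.581, 0.0283, 0.132]
ee_rot: [3.14, -0.0, 1.674]
wrist_force: [-0.0, 0.3, 0.4]
width: -0.0
grip_force: 0.0
```

```bash
python3 - <<'E'
from h import *
o=get_obs();print(o["position"],o["ee_rot"],o["width"],o["wrist_force"])
w=get_image("wrist")
np.savez("w3.npz",M=w["tool_from_camera"],p=o["position"],r=o["ee_rot"],K=[w["fx"],w["fy"],w["cx"],w["cy"]])
cv2.imwrite("pics/w3.png",w["color"])
E
```

```text
[0.58097942 0.02827394 0.13198567] [ 3.13998854e+00 -1.23342256e-05  1.67356435e+00] -2.279922663064714e-05 [-0.00677478  0.32239573  0.42468411]
```

View pics/w3.png

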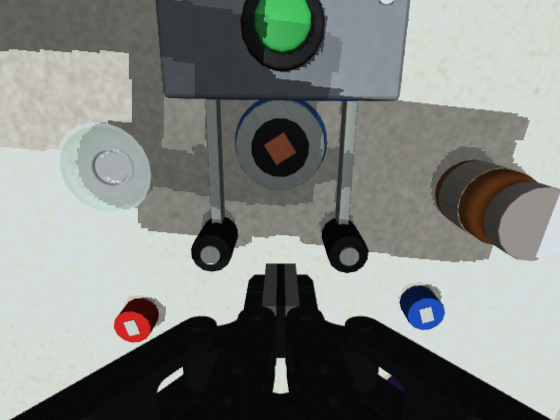

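The carrier's copper square is at (280,148), with its front edge at the block's front edge (row ~97). The button is at (284,22), and the fingers are shut and clear. I'll check the numbers.

```bash
python3 - <<'E'
from h import *
f=np.load("w3.npz");M=f["M"];fx,fy,cx,cy=f["K"]
def T(u,v,z):
    d=M[:3,:3]@[(u-cx)/fx,(v-cy)/fy,1];o=M[:3,3];zt=f["p"][2]-z
    return (o+d*(zt-o[2])/d[2]).round(4)
for n,a in dict(cop=(280,148,.036),post1=(210,256,.045),post2=(349,257,.045),faceTop=(283,97,.045),but62=(284,22,.062),but67=(284,22,.067),rear=(281,190,.026)).items():print(n,T(*a))
E
```

```text
cop [ 0.0488 -0.0002  0.096 ]
post1 [-0.0272 -0.0508  0.087 ]
post2 [-0.028   0.0495  0.087 ]
faceTop [0.0814 0.0017 0.087 ]
but62 [0.1198 0.002  0.07  ]
but67 [0.1188 0.002  0.065 ]
rear [0.017  0.0005 0.106 ]
```

Home is confirmed: 76 mm from the posts and 32.6 mm from the face. Now moving over the button.

Call:
send_rows(moves=[[[30, 0.5, 0, 0, 1], [60, 1, 0, 0, 1], [90, 1.5, 0, 0, 1], [119, 1.5, 0, 0, 1], [119, 1.5, 20, 0, 1], [119, 1.5, 40, 0, 1], [119, 1.5, 55, 0, 1], [119, 1.5, 59, 0, 1], [119, 1.5, 61, 0, 1], [119, 1.5, 61, 0, 1]]])

```text
time: 10.05
position: [0.5701, 0.1464, 0.0703]
ee_rot: [-3.141, -0.0, 1.673]
wrist_force: [-0.4, -0.6, -0.3]
width: -0.0001
grip_force: 0.0
```

Call:
send_rows(moves=[[[0, 0, 1, 0, 1], [0, 0, 2, 0, 1], [0, 0, 3, 0, 1], [0, 0, 4, 0, 1], [0, 0, 4, 0, 1]]])

```text
time: 10.55
position: [0.5703, 0.1467, 0.0666]
ee_rot: [3.141, -0.0, 1.674]
wrist_force: [0.2, -0.5, 1.1]
width: 0.0003
grip_force: 0.8
```

Call:
send_rows(moves=[[[0, 0, 1, 0, 1], [0, 0, 2, 0, 1], [0, 0, 3, 0, 1], [0, 0, 3, 0, 1]]])

```text
time: 10.95
position: [0.5702, 0.1467, 0.0634]
ee_rot: [3.141, -0.0, 1.674]
wrist_force: [1.0, -0.6, 3.7]
width: -0.0002
grip_force: 1.7
```

Call:
send_rows(moves=[[[0, 0, 1, 0, 1], [0, 0, 2, 0, 1], [0, 0, 2, 0, 1]]])

```text
time: 11.25
position: [0.5702, 0.1467, 0.0614]
ee_rot: [3.141, -0.0, 1.674]
wrist_force: [-0.7, -0.9, 3.8]
width: 0.0001
grip_force: 2.3
```

Call:
send_rows(moves=[[[0, 0, 0.5, 0, 1], [0, 0, 1, 0, 1], [0, 0, 1, 0, 1]]])

```text
time: 11.55
position: [0.5703, 0.1467, 0.061]
ee_rot: [3.141, -0.0, 1.674]
wrist_force: [-1.9, -0.6, 9.8]
width: 0.0
grip_force: 5.0
```

It bottomed out near z = 0.061. I'll press 1 mm further to be sure, then come away.

Call:
send_rows(moves=[[[0, 0, 0.5, 0, 1], [0, 0, 1, 0, 1], [0, 0, 1, 0, 1], [0, 0, 1, 0, 1]]])

```text
time: 11.95
position: [0.5703, 0.1467, 0.0608]
ee_rot: [3.141, -0.0, 1.674]
wrist_force: [-3.9, -2.4, 18.5]
width: 0.0003
grip_force: 9.1
```

Call:
send_rows(moves=[[[0, 0, -5, 0, 1], [0, 0, -20, 0, 1], [0, 0, -50, 0, 1], [0, 0, -90, 0, 1], [-30, 0, -130, 0, 1], [-60, 0, -150, 0, 1], [-90, 0, -150, 0, 1], [-90, 0, -150, 0, 1], [-90, 0, -150, 0, 1]]])

```text
time: 12.85
position: [0.5787, 0.0568, 0.2094]
ee_rot: [-3.141, -0.0, 1.672]
wrist_force: [-0.1, -0.4, -0.7]
width: 0.0005
grip_force: 0.0
```

```bash
python3 - <<'E'
from h import *
cv2.imwrite("pics/w4.png",get_image("wrist")["color"])
E
```

```text
(no output)
```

View pics/w4.png

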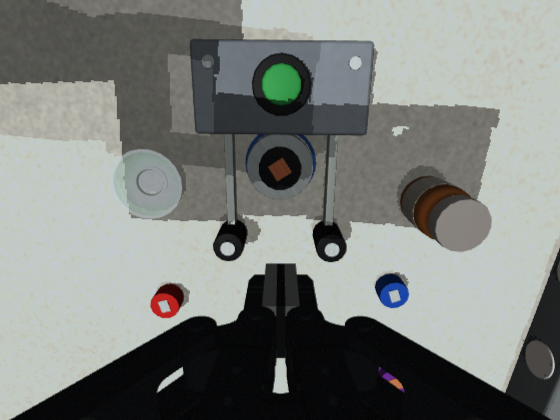

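The carrier is at (280,168), touching the block. The button at (282,83) has come back up, the arm is clear, and the neighbouring mounts, jar and dish are undisturbed.

```bash
python3 -c "
from rig import ctrl
print(ctrl.close_job())"
```

```text
the job is handed in; nothing more can be done
None
```

I pushed the carrier home against the stop block, pressed the green button fully down (about 6 mm, held to 18 N), pulled the arm clear, and handed the job in at about 13 s; the tool did not return a verdict.

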